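# Catch the falling vial-cooler cover and lower it shut

## Robot

A 6-joint arm with a two-finger parallel gripper is mounted at the origin on the work surface. World frame = base frame: x ahead of the robot, y to its left, z up, the work surface at z = 0. Lengths are in mm, angles in rad, forces in N, time in s.
With the tool pointing down it reaches from about 300 to 775 mm from the base axis. Payload 14.6 kg.
Tool frame: the origin (TCP) lies midway between the tips of the shut fingers; the grasp point (between the pads) lies 19 mm behind it; x points along the fingers, z is the direction in which the jaws open and shut, and the axes are right-handed (so a half turn about x gives the same grasp; the last joint's range is limited). The gripper opens to 94 mm and grips with 3 to 60 N. Pads are 16 mm wide; open, the fingers measure 119 mm over their backs; the gripper's body (75 mm by 177 mm) begins 78 mm behind the grasp point.
Start: joints at [1.112, 0.3, 1.521, -0, 1.321, -0.067], TCP at [210.015, 508.313, 167.846] pointing down, gripper open.
Joint ranges: [-3.03, 3.03], [-0.79, 2.21], [0.23, 2.52], [-1.04, 4.18], [0, 3.07], [-2.55, 2.55]. Speed limits (rad/s): [2.22, 2.22, 2.57, 3.14, 3.14, 3.14].

## Interface

Orientations are given as [roll, pitch, yaw] about the fixed x, y, z axes, in that order (R = Rz(yaw) Ry(pitch) Rx(roll)).
In Python, from cell import * gives the robot as it stands.
- The arm moves only by the tool play_rows, never from a script. Its argument "motion" is one flat list of numbers, 7 for each row, row after row: the turn, a rotation vector about the tool's x, y, z in rad, then the shift along the tool's x, y, z in m, then the closure, from -1 (fully open) to 1 (shut), so that 0 is half open. In form: [rx, ry, rz, x, y, z, fingers, rx, ry, rz, x, y, z, fingers, ...]. A call has 1 to 20 rows; each row shifts and turns the pose as measured when the row begins, along the tool's axes as they then stand; what a row does not reach is not made up. A row lasts 1/10 s, in which the tool goes at most 50 mm and 8.59 degrees, less where a joint would pass 70% of its speed; a pose out of reach is approached as far as the arm can. A call with a gripper value outside its range is refused whole. The fingers move at their own pace and stop on an object; "newtons" is the grip in N (left out, the last holds). Time passes only in rows, so rows that do not move let the fingers close. It gives the time, the measured TCP pose, the force and the opening at its end, in the units of the state.
- read_state(): the state, without advancing time (a new reading comes with each control period).
- camera(name): name is "scene" or "side" or "wrist"; returns (picture, depth): 420x560x3 uint8, blue, green, red; 420x560 float32, mm along the optical axis (not along the pixel's ray), 0 where there is no reading.
- camera_params(name): a dict with "fx", "fy", "cx", "cy" (pixels), "T" (4x4, takes a point from camera to world coordinates). Camera axes: x right, y down, z forward; pixel columns grow to the right and rows downward; lengths in mm; the calibration is good to about 2 mm. The wrist camera is an equidistant fisheye: a pixel r from the principal point sees the ray r / f radians off the axis. A picture is of the moment at which its call begins: read the wrist's pose just before it. camera_params takes no time and is no camera call; for the wrist camera it gives the pose at the moment of the call.
- sign_off(): hands the job in, once; it reports no verdict.
Trained networks look in the newest picture that a camera, given by its name, has taken for a name from the list of things; names that differ only in an ending like _2 or _b are one class to them, and where a whole thing is asked for, a point or a joint stands for the part that bears it (a point fixed in the world has none). Each returns a list of dicts, best first, with "conf" (0 to 1); they miss things now and then, are a little off and sometimes report something else, mostly with a low value. They report only what shows in the picture. A call takes as long as a camera call.
- masks_of(camera, name): "region" (420x560 bool, what is visible of it).
- place_of(camera, name): "at" ([x, y, z] in mm, in the coordinates of the camera as it stood for that picture, good to about 4 mm: a listed point, or the origin of a listed thing).
The state is a dict: "clock": time; "joints": joint angles; "qd": joint speeds; "effort": joint torques, N m; "eef_pos": TCP position; "eef_rot": TCP orientation; "wrist_force": force on the tool from outside, world axes, zero at the start; "moment": the same for the moment, N m; "finger_gap": finger opening in mm.
Only numpy, scipy, OpenCV 4.12 (cv2) and the standard library are available. Lean on these libraries where they do the work, as an engineer would, in place of code of your own. Each camera call takes 0.05 s, during which the arm holds its last target.

## Task

The hinged cover of the vial cooler stands open, leaning back. With the fingertips, tip it forward and let go so that it falls by itself, catch it from underneath on the outside of the fingers while it is still well above the rim, and lower it fully shut so gently that it does not bump onto the rim. Never grip the cover or push hard on it, leave every bottle, flask, vial and other thing on the bench where it stands, and finish with the hand clear.

Things in the scene. Friction and masses are not known exactly. Their poses are not given: they have to be found in the camera images.
- cooler: White vial cooler, fixed on the bench: 160 mm deep (x), 190 wide (y), 100 high, its well full of small vials. Origin: underside, on the centre line, 60 mm behind the front face. Its x axis points from front to back (roughly to the robot's left: yaw 1.2 to 1.95), z up. Front face at x = -60 mm, hinge line at x = +60, back face at x = +100.
- cooler_hinge (a point): Middle of the hinge line, fixed on the cooler at its x = +60 mm, z = 100 mm (level with the rim); the line runs along the cooler's y axis. Axes as the cooler's.
- cover (a joint): Cover angle, rad: 0 shut flat on the rim, 1.57 upright, 1.75 fully open on its stop (the start). Balanced at 1.50: above, it leans back; below, it falls shut, braked by a worn damper, at about 0.55 x cos(angle + 0.07) rad/s, +-20 percent (about 5 s from 1.4, 3.5 s from 1.2). Landing at that full speed is a bump; gentle is under half of it. No latch or spring.
- cover_lip (a point): Middle of the cover's front lower edge, 150 mm from the hinge. The cover: slab 200 mm wide, 10 mm thick, 0.35 kg (under 2 N at this edge). Shut: underside 100 mm above the bench, the front 30 mm overhanging the cooler's front face, room for fingers underneath. Open: this edge is on top, 248 mm up. Outer face dark blue-grey, inner face (looks to the front, the robot's right, when open) white. x: from this edge to the hinge, z: out of the outer face.
- bottle_a_mid (a point): Loose amber bottle with a blue cap, 68 mm across, 160 mm high; point on its axis 80 mm up. Stands behind the cooler.
- bottle_b_mid (a point): Second amber bottle of the same size; point on its axis 80 mm up. Stands behind the cooler.
- flask_mid (a point): Loose stoppered glass flask, 68 mm across the foot, 135 mm high; point on its axis 65 mm up. Stands beside the cooler, on the side away from the robot.
- vial_rack_mid (a point): Loose blue rack of six vials, 60 x 90 mm, 45 mm high; point at its centre 20 mm up. Ahead of the cooler's front, on the side away from the robot.
- vial_mid (a point): Loose amber vial with a white cap, 22 mm across, 42 mm high; point on its axis 20 mm up. Near the cooler's front corner away from the robot.
- cap_mid (a point): Loose blue screw cap, 40 mm across, 22 mm high; point at its centre. Near the cooler's front corner nearer the robot.

How it is judged:
By the outcome, as a careful person would: the job done as asked, in the order asked, and still so for the second after the job is handed in, with the robot touching nothing.
It also fails if it takes over 58 s, if anything falls off the work surface, if the arm or the gripper's body presses on something with over 40 N, if the wrist force passes 120 N, or if a joint passes its speed limit or range.

## Working session

There is one attempt and no reset: what is moved stays moved. The work goes in short steps, Python scripts to look and compute and a tool call to move; the robot and the scene stay as the last step left them, time stands still between calls to the robot, and variables do not carry over. Pictures are saved under pics/ and viewed, and the job is handed in when it is done.

Besides the shell and the picture viewer there is one more tool, called by a JSON object that holds its "fn" and its "kwargs", one argument or row to a line. play_rows: Moves the arm, as the interface text tells. Its arguments: {"type":"object","properties":{"motion":{"type":"array","items":{"type":"number"}},"newtons":{"type":"number"}},"required":["motion"]}

```bash
mkdir -p pics; ls; cat > h.py <<'E'
from cell import *
import numpy as np, cv2
from scipy.spatial.transform import Rotation as R
def W(cam,p):
    T=np.array(camera_params(cam)["T"]); return (T@np.r_[p,1])[:3]
E
python3 - <<'E'
from h import *
for c in ["scene","side","wrist"]:
    im,d=camera(c); cv2.imwrite(f"pics/{c}0.png",im)
    for n in ["cooler","cooler_hinge","cover_lip","bottle_a_mid","flask_mid","vial_rack_mid","vial_mid","cap_mid"]:
        if c=="wrist" : continue
        for r in place_of(c,n)[:3]: print(c,n,round(r["conf"],2),W(c,r["at"]).round(0))
s=read_state();print(s)
E
```

```text
pics
scene cooler 0.84 [484.  42.   2.]
scene cooler_hinge 0.9 [501.  99. 103.]
scene cover_lip 0.57 [515. 124. 247.]
scene cover_lip 0.27 [480.  42.   1.]
scene bottle_a_mid 0.94 [621. 220.  77.]
scene bottle_a_mid 0.29 [ 556. -191.   20.]
scene flask_mid 0.72 [655.   8.  65.]
scene vial_rack_mid 0.72 [ 559. -194.   22.]
scene vial_mid 0.69 [579. -83.  19.]
side cooler 0.89 [484.  41.   1.]
side cooler_hinge 0.84 [502.  97. 100.]
side cover_lip 0.58 [510. 122. 248.]
side cover_lip 0.17 [652.   5.  63.]
side bottle_a_mid 0.48 [623. 223.  84.]
side flask_mid 0.65 [650.   3.  65.]
side vial_rack_mid 0.77 [ 554. -194.   19.]
side cap_mid 0.64 [336.  -7.  13.]
side cap_mid 0.59 [576. -80.  23.]
{'clock': 0.95, 'joints': array([ 1.11242875e+00,  2.99911401e-01,  1.52101150e+00,  2.66735197e-05,
        1.32070459e+00, -6.65577777e-02]), 'qd': array([ 1.09027749e-03,  6.51531840e-04, -1.16043681e-03,  1.24277405e-03,
        1.64069336e-04, -2.66442994e-05]), 'effort': array([-1.65769630e-03, -5.31655812e+01, -3.52921486e+01,  7.08869006e-02,
        2.12727359e-02,  4.05324056e-05]), 'eef_pos': array([209.99034022, 508.31639698, 167.83445455]), 'eef_rot': array([ 2.43677512,  1.57075295, -2.66743026]), 'wrist_force': array([0.28329367, 0.0850508 , 0.3714145 ]), 'moment': array([-0.01434482, -0.01863446, -0.02319704]), 'finger_gap': 94.05616944912147}
```

View pics/scene0.png

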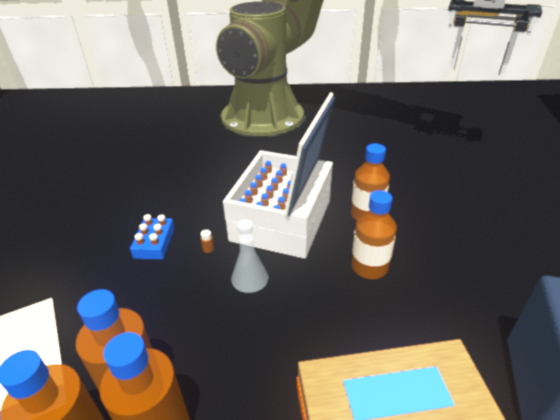

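View pics/side0.png

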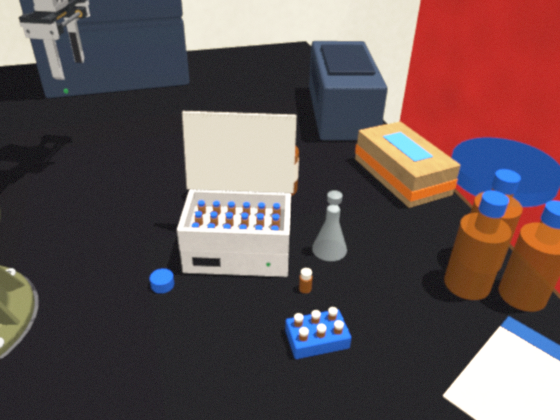

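```bash
python3 - <<'E'
from h import *
import cell; print([n for n in dir(cell) if not n.startswith('_')])
def cloud(c,m,d):
    p=camera_params(c); v,u=np.where(m&(d>0)); z=d[v,u]
    P=np.c_[(u-p["cx"])/p["fx"]*z,(v-p["cy"])/p["fy"]*z,z,np.ones(len(z))]
    return (P@np.array(p["T"]).T)[:,:3]
im,d=camera("side")
for c in ["side","scene"]:
    im,d=camera(c)
    for n in ["cover","cooler"]:
        for r in masks_of(c,n)[:2]:
            m=r["region"]; print(c,n,r["conf"],m.sum(),[ (a.min(),a.max()) for a in np.where(m)])
    m=masks_of(c,"cover")[0]["region"]; m=cv2.erode(m.astype(np.uint8),np.ones((7,7)))>0
    P=cloud(c,m,d); P=P[P[:,2]>130]
    for _ in range(3):
        q=P.mean(0); n=np.linalg.svd(P-q,full_matrices=False)[2][2]; n*=np.sign(n[1]) ; P=P[abs((P-q)@n)<4]
    print(c,len(P),q.round(1),n.round(3),"yaw",np.arctan2(n[1],n[0]),"tilt",np.arcsin(-n[2]))
    m=masks_of(c,"cooler")[0]["region"]; P=cloud(c,m,d)
    P=P[(P[:,2]>95)&(P[:,2]<106)]
    print("rim",len(P),P.mean(0).round(1), cv2.minAreaRect(P[:,:2].astype(np.float32)))
E
```

```text
['Unreachable', 'camera', 'camera_params', 'masks_of', 'place_of', 'read_state', 'sign_off']
side cover 0.83 8551 [(np.int64(111), np.int64(192)), (np.int64(183), np.int64(295))]
side cooler 0.66 17434 [(np.int64(111), np.int64(276)), (np.int64(178), np.int64(295))]
side 6235 [506.7 112.8 188.7] [ 0.316  0.932 -0.178] yaw 1.2439226318628689 tilt 0.1784631899115109
rim 1603 [480.5  41.4 100.2] ((481.738037109375, 41.91521453857422), (129.1300811767578, 195.80380249023438), 70.50730895996094)
scene cover 0.66 1868 [(np.int64(93), np.int64(215)), (np.int64(285), np.int64(333))]
scene cooler 0.64 9242 [(np.int64(94), np.int64(257)), (np.int64(223), np.int64(333))]
scene 872 [556.3 108.5 200.8] [ 0.329  0.931 -0.16 ] yaw 1.2310820799475557 tilt 0.16113084908970715
rim 1716 [515.4  74.2  99.5] ((526.0233154296875, 47.09870147705078), (161.15687561035156, 270.840087890625), 71.6259536743164)
```

{"fn": "play_rows", "kwargs": {
  "motion": [0,0,0,-0.04,0,0,1,0,0,0.1,-0.04,0,0,1,0,0.1,0,-0.03,0.0,0,1]
}}

```text
clock: 1.8
eef_pos: [210.9, 505.1, 278.0]
eef_rot: [2.367, 1.421, -2.73]
wrist_force: [-0.0, -0.3, 1.0]
finger_gap: 73.4
```

```bash
python3 - <<'E'
from h import *
s=read_state(); print(s["joints"].round(4),s["eef_pos"].round(1),s["eef_rot"].round(4),s["finger_gap"])
def Rf(q,sg):
    a=R.from_euler
    return a('z',q[0])*a('y',q[1])*a('y',q[2])*a('z',sg*q[3])*a('y',q[4])*a('z',q[5])
S=[([1.11242875,.299911401,1.5210115,0,1.32070459,-.0665577],[2.43677512,1.57075295,-2.66743026]),(s["joints"],s["eef_rot"])]
for sg in(1,-1):
  T=[Rf(q,sg).inv()*R.from_euler('xyz',r) for q,r in S]
  for t in T: print(sg,t.as_matrix().round(3).tolist())
E
```

```text
[ 1.0577  0.3186  1.253   0.0905  1.6895 -0.1233] [210.9 505.1 278. ] [ 2.3673  1.4211 -2.7295] 73.39277589469678
1 [[-0.0, -0.0, -1.0], [0.0, 1.0, -0.0], [1.0, -0.0, -0.0]]
1 [[0.0, 0.0, -1.0], [0.0, 1.0, 0.0], [1.0, -0.0, 0.0]]
-1 [[-0.0, -0.0, -1.0], [0.0, 1.0, -0.0], [1.0, -0.0, -0.0]]
-1 [[-0.02, 0.023, -1.0], [0.178, 0.984, 0.019], [0.984, -0.177, -0.024]]
```

{"fn": "play_rows", "kwargs": {
  "motion": [0.14,0,0,0,0.03,0,1,0.14,0,0,0,0.03,0,1,0,0,0.14,-0.02,0,0,1]
}}

```text
clock: 2.1
eef_pos: [157.2, 535.7, 306.1]
eef_rot: [2.151, 1.321, 3.037]
wrist_force: [0.8, 0.2, -0.5]
finger_gap: 49.3
```

```bash
cat >> h.py <<'E'
def fr(q):
    a=R.from_euler
    r1=a('z',q[0]);r2=r1*a('y',q[1]);r3=r2*a('y',q[2]);rf=r3*a('z',q[3])*a('y',q[4])*a('z',q[5])
    return r1,r2,r3,rf
M=R.from_matrix([[0,0,-1],[0,1,0],[1,0,0]])
def rows(q):
    r1,r2,r3,rf=fr(q); e=np.eye(3)
    return np.c_[r1.apply(e[1]),e[2],r2.apply(e[2]),r3.apply(e[0]),r3.apply(e[2]),rf.apply(e[2])]
E
python3 - <<'E'
from h import *
s=read_state(); print(s["joints"].tolist(),s["eef_pos"].round(2),s["eef_rot"].round(4),s["finger_gap"])
Q=[[1.11242875,.299911401,1.5210115,2.667e-5,1.32070459,-.0665577],[1.0577,.3186,1.253,.0905,1.6895,-.1233],s["joints"]]
P=[[209.99,508.316,167.834],[210.9,505.1,278.0],s["eef_pos"]]
A=np.vstack([rows(q) for q in Q]); b=np.ravel(P)
x,*o=np.linalg.lstsq(A,b,rcond=None); print(x.round(1),o[2], (A@x-b).round(2))
print(R.from_euler('xyz',s["eef_rot"]).as_matrix().round(3))
E
```

```text
[1.09158157577375, 0.3037869124589066, 1.2230115754166457, 0.23437384336469583, 1.704302785854877, 0.22640308367402553] [157.17 535.72 306.14] [2.1512 1.3209 3.0373] 49.32032070851709
[ 36.6 221.2 424.2  40.9 447.5 308.3] [3.42779519 1.77593741 1.73801212 0.24828694 0.10777102 0.04815979] [ 0.02 -0.01 -0.   -0.03  0.02  0.    0.01 -0.01 -0.  ]
[[-0.246 -0.749  0.616]
 [ 0.026  0.63   0.776]
 [-0.969  0.207 -0.136]]
```

```bash
cat >> h.py <<'E'
from scipy.optimize import least_squares
K=np.array([36.6,221.2,424.2,40.9,447.5,308.3])
LO=np.array([-3.03,-.79,.23,-1.04,0.02,-2.55]);HI=np.array([3.03,2.21,2.52,4.18,3.07,2.55])
def fk(q): return rows(q)@K, fr(q)[3]*M
YAW=1.24
HX=np.array([np.cos(YAW),np.sin(YAW),0]);HY=np.array([-np.sin(YAW),np.cos(YAW),0]);O=np.array([482.,41,0])
def c2w(p): return O+p[0]*HX+p[1]*HY+np.array([0,0,p[2]])
def w2c(p): d=np.array(p)-O; return np.array([d@HX,d@HY,d[2]])
def ori(pitch,dyaw=0,sgn=1):
    h=R.from_euler('z',YAW+dyaw).apply([1,0,0]); x=h*np.cos(pitch)-np.array([0,0,np.sin(pitch)])
    z=sgn*np.cross([0,0,1],h); return R.from_matrix(np.c_[x,np.cross(z,x),z])
def ik(p,r,q0):
    def f(q):
        pp,rr=fk(q); return np.r_[(pp-p)/100,(rr.inv()*r).as_rotvec()]
    s=least_squares(f,np.clip(q0,LO+.01,HI-.01),bounds=(LO,HI)); return s.x,np.abs(s.fun).max()
E
python3 - <<'E'
from h import *
rng=np.random.default_rng(0)
s=read_state(); q=s["joints"]; print([x.round(2) for x in fk(q)[0:1]])
for dy in (0,-.3,-.6):
 for sg in (1,-1):
  for nm,c,p in [("push",(50,20,230),1.2),("catch",(-40,30,170),.5),("end",(-70,30,85),.5)]:
    sols=[]
    for k in range(40):
        qq,e=ik(c2w(c),ori(p,dy,sg),rng.uniform(LO,HI) if k else q)
        if e<1e-3 and not any(np.abs(qq-t).max()<.05 for t in sols): sols.append(qq)
    print(dy,sg,nm,[t.round(2).tolist() for t in sols])
E
```

```text
[array([157.15, 535.72, 306.08])]
0 1 push []
0 1 catch [[-0.69, 0.25, 2.0, 0.97, 1.51, 2.39]]
0 1 end [[-0.75, 0.45, 2.01, 0.94, 1.43, 2.2]]
0 -1 push [[-0.11, 0.03, 1.74, 0.37, 1.31, 0.14]]
0 -1 catch [[-0.69, 0.25, 2.0, 0.97, 1.51, -0.76]]
0 -1 end [[-0.75, 0.45, 2.01, 0.94, 1.43, -0.94]]
-0.3 1 push []
-0.3 1 catch [[-0.74, 0.09, 2.2, 1.12, 1.32, 2.45]]
-0.3 1 end [[-0.81, 0.32, 2.21, 1.13, 1.26, 2.2]]
-0.3 -1 push [[-0.08, -0.04, 1.81, 0.34, 1.19, 0.46]]
-0.3 -1 catch [[-0.74, 0.09, 2.2, 1.12, 1.32, -0.69]]
-0.3 -1 end [[-0.81, 0.32, 2.21, 1.13, 1.26, -0.94]]
-0.6 1 push [[-0.02, -0.1, 1.86, 0.25, 1.09, -2.32]]
-0.6 1 catch [[-0.72, -0.1, 2.39, 1.3, 1.1, 2.54]]
-0.6 1 end [[-0.82, 0.19, 2.41, 1.38, 1.09, 2.18]]
-0.6 -1 push [[-0.02, -0.1, 1.86, 0.25, 1.09, 0.82]]
-0.6 -1 catch [[-0.72, -0.1, 2.39, 1.3, 1.1, -0.6]]
-0.6 -1 end [[-0.82, 0.19, 2.41, 1.38, 1.09, -0.96]]
```

```bash
cat >> h.py <<'E'
from scipy.spatial.transform import Slerp
def plan(wps,start=None,grip=1):
    """wps: (cooler xyz, pitch, nrows)"""
    s=read_state(); q=s["joints"]
    p=np.array(s["eef_pos"]);r=R.from_euler('xyz',s["eef_rot"])
    if start is not None: p,r=c2w(start[0]),ori(start[1],0,-1); q,_=ik(p,r,q)
    print("start cooler",w2c(p).round(1)); out=[];mq=0
    for c,pi,n in wps:
        p1,r1=c2w(c),ori(pi,0,-1); sl=Slerp([0,1],R.concatenate([r,r1]));pa,ra=p,r
        for k in range(1,n+1):
            pb=p+(p1-p)*k/n; rb=sl(k/n)
            out+=list((ra.inv()*rb).as_rotvec().round(3)+0.)+list((ra.inv().apply(pb-pa)/1000).round(4)+0.)+[grip]
            q2,e=ik(pb,rb,q); mq=np.maximum(mq,np.abs(q2-q)*10)
            if e>2e-3: print("IK miss",c,k,e)
            q=q2; pa,ra=pb,rb
        p,r=p1,r1; print(c,"q",q.round(2))
    print("max qd",mq.round(2),"70%:1.55 1.55 1.8 2.2 2.2 2.2"); print(len(out)//7)
    print([float(f"{v:.4g}") for v in out])
def report():
    s=read_state(); r=R.from_euler('xyz',s["eef_rot"]); 
    t=(ori(0,0,-1).inv()*r).as_rotvec()
    print("t",round(s["clock"],2),"cooler",w2c(s["eef_pos"]).round(1),"rotvec vs level(z=pitch)",t.round(3),"F",np.array(s["wrist_force"]).round(2),"gap",round(s["finger_gap"],1)); return s
E
python3 - <<'E'
from h import *
report()
plan([((150,10,300),1.2,18)])
E
```

```text
t 2.1 cooler [362.4 467.9 306.1] rotvec vs level(z=pitch) [-0.737  1.115 -1.254] F [ 0.78  0.2  -0.46] gap 49.3
start cooler [362.4 467.9 306.1]
(150, 10, 300) q [0.09 0.1  1.5  0.34 1.39 0.38]
max qd [0.61 0.43 0.54 0.09 0.27 0.2 ] 70%:1.55 1.55 1.8 2.2 2.2 2.2
18
[0.064, -0.026, 0.012, -0.0051, -0.0274, -0.0026, 1.0, 0.064, -0.026, 0.012, -0.0055, -0.0275, -0.0007, 1.0, 0.064, -0.026, 0.012, -0.0059, -0.0274, 0.0012, 1.0, 0.064, -0.026, 0.012, -0.0061, -0.0272, 0.0031, 1.0, 0.064, -0.026, 0.012, -0.0064, -0.0269, 0.005, 1.0, 0.064, -0.026, 0.012, -0.0066, -0.0264, 0.0068, 1.0, 0.064, -0.026, 0.012, -0.0067, -0.0258, 0.0087, 1.0, 0.064, -0.026, 0.012, -0.0067, -0.0251, 0.0105, 1.0, 0.064, -0.026, 0.012, -0.0068, -0.0243, 0.0122, 1.0, 0.064, -0.026, 0.012, -0.0067, -0.0234, 0.0139, 1.0, 0.064, -0.026, 0.012, -0.0066, -0.0224, 0.0156, 1.0, 0.064, -0.026, 0.012, -0.0065, -0.0213, 0.0171, 1.0, 0.064, -0.026, 0.012, -0.0063, -0.02, 0.0186, 1.0, 0.064, -0.026, 0.012, -0.006, -0.0187, 0.02, 1.0, 0.064, -0.026, 0.012, -0.0057, -0.0174, 0.0213, 1.0, 0.064, -0.026, 0.012, -0.0053, -0.0159, 0.0225, 1.0, 0.064, -0.026, 0.012, -0.0049, -0.0144, 0.0236, 1.0, 0.064, -0.026, 0.012, -0.0045, -0.0128, 0.0246, 1.0]
```

{"fn": "play_rows", "kwargs": {
  "motion": [0.064,-0.026,0.012,-0.005,-0.027,-0.003,1,0.064,-0.026,0.012,-0.0055,-0.0275,-0.001,1,0.064,-0.026,0.012,-0.006,-0.0275,0.001,1,0.064,-0.026,0.012,-0.006,-0.027,0.003,1,0.064,-0.026,0.012,-0.0065,-0.027,0.005,1,0.064,-0.026,0.012,-0.0065,-0.0265,0.007,1,0.064,-0.026,0.012,-0.0065,-0.026,0.0085,1,0.064,-0.026,0.012,-0.0065,-0.025,0.0105,1,0.064,-0.026,0.012,-0.007,-0.0245,0.012,1,0.064,-0.026,0.012,-0.0065,-0.0235,0.014,1,0.064,-0.026,0.012,-0.0065,-0.0225,0.0155,1,0.064,-0.026,0.012,-0.0065,-0.0215,0.017,1,0.064,-0.026,0.012,-0.0065,-0.02,0.0185,1,0.064,-0.026,0.012,-0.006,-0.0185,0.02,1,0.064,-0.026,0.012,-0.0055,-0.0175,0.0215,1,0.064,-0.026,0.012,-0.0055,-0.016,0.0225,1,0.064,-0.026,0.012,-0.005,-0.0145,0.0235,1,0,0,0,0,0,0,1],
  "newtons": 10
}}

```text
clock: 3.9
eef_pos: [504.1, 181.5, 301.1]
eef_rot: [1.564, 1.204, 1.246]
wrist_force: [0.3, -0.6, 1.0]
finger_gap: 0.2
```

```bash
python3 - <<'E'
from h import *
report()
plan([((150,18,290),1.2,5),((135,18,222),1.2,6)])
for c in ["side","scene"]:
  im,d=camera(c); cv2.imwrite(f"pics/{c}1.png",im)
E
```

```text
t 3.9 cooler [140.1  24.7 301.1] rotvec vs level(z=pitch) [-0.01   0.01  -1.204] F [ 0.31 -0.62  1.04] gap 0.2
start cooler [140.1  24.7 301.1]
(150, 18, 290) q [0.1  0.09 1.54 0.34 1.37 0.38]
(135, 18, 222) q [0.07 0.11 1.67 0.36 1.23 0.3 ]
max qd [0.05 0.05 0.24 0.04 0.22 0.14] 70%:1.55 1.55 1.8 2.2 2.2 2.2
11
[0.003, 0.0, 0.001, 0.0028, 0.001, 0.0014, 1.0, 0.003, 0.0, 0.001, 0.0028, 0.001, 0.0014, 1.0, 0.003, 0.0, 0.001, 0.0028, 0.001, 0.0013, 1.0, 0.003, 0.0, 0.001, 0.0028, 0.001, 0.0013, 1.0, 0.003, 0.0, 0.001, 0.0028, 0.0011, 0.0013, 1.0, 0.0, 0.0, 0.0, 0.0097, -0.0064, 0.0, 1.0, 0.0, 0.0, 0.0, 0.0097, -0.0064, 0.0, 1.0, 0.0, 0.0, 0.0, 0.0097, -0.0064, 0.0, 1.0, 0.0, 0.0, 0.0, 0.0097, -0.0064, 0.0, 1.0, 0.0, 0.0, 0.0, 0.0097, -0.0064, 0.0, 1.0, 0.0, 0.0, 0.0, 0.0097, -0.0064, 0.0, 1.0]
```

View scene1.

View pics/scene1.png

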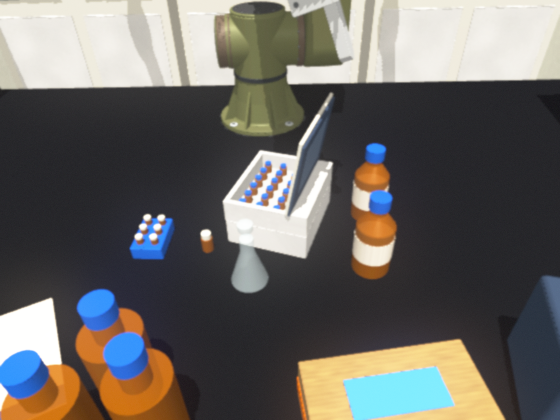

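{"fn": "play_rows", "kwargs": {
  "motion": [0.01,0,0.004,0.012,0.005,0.006,1,0,0,0,0.017,-0.005,0,1,0,0,0,0.017,-0.005,0,1,0,0,0,0.017,-0.008,0,1,0,0,0,0.014,-0.007,0,1,0,0,0,0,0,0,1]
}}

```text
clock: 4.6
eef_pos: [510.3, 197.7, 217.2]
eef_rot: [1.576, 1.199, 1.263]
wrist_force: [0.8, 0.3, -0.3]
finger_gap: 0.6
```

```bash
python3 - <<'E'
from h import *
report()
for c in ["side","scene"]:
  im,d=camera(c); cv2.imwrite(f"pics/{c}2.png",im)
E
```

```text
t 4.6 cooler [157.4  24.1 217.2] rotvec vs level(z=pitch) [-0.009  0.017 -1.199] F [ 0.78  0.29 -0.27] gap 0.6
```

View pics/scene2.png

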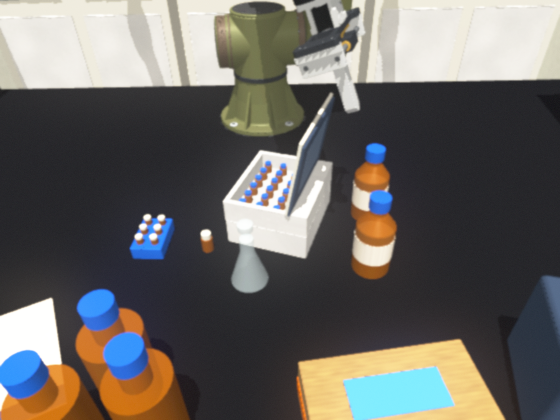

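View pics/side2.png

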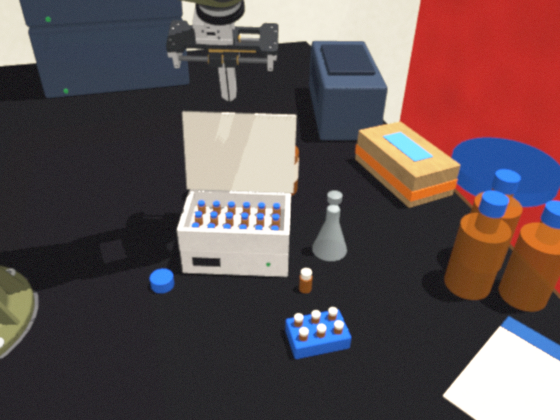

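{"fn": "play_rows", "kwargs": {
  "motion": [0,0,0,-0.006,-0.011,0,1,0,0,0,-0.006,-0.011,0,1,0,0,0,-0.006,-0.011,0,1,0,0,0,-0.001,-0.003,0,1,0,0,0,-0.001,-0.003,0,1,0,0,0,-0.001,-0.003,0,1,0,0,0,-0.001,-0.003,0,1,0,0,0,0,0,0,1]
}}

```text
clock: 5.5
eef_pos: [495.5, 146.0, 227.4]
eef_rot: [1.555, 1.196, 1.242]
wrist_force: [0.5, -0.6, -0.9]
finger_gap: 0.8
```

```bash
cat >> h.py <<'E'
def cover(c="side",save=None):
    p=camera_params(c); im,d=camera(c)
    if save: cv2.imwrite("pics/"+save,im)
    v,u=np.where(d>0); z=d[v,u]
    P=(np.c_[(u-p["cx"])/p["fx"]*z,(v-p["cy"])/p["fy"]*z,z,np.ones(len(z))]@np.array(p["T"]).T)[:,:3]-O
    C=np.c_[P@HX,P@HY,P[:,2]]
    # polar about hinge: light inner-face points
    g=im[v,u].astype(int); white=(g.min(1)>110)
    k=white&(abs(C[:,1])<95)&(abs(C[:,1]-20)>18 if c=="side" else True)
    x=60-C[:,0];zz=C[:,2]-100; r=np.hypot(x,zz); th=np.arctan2(zz,x)
    k&=(r>40)&(r<148)&(zz>12)
    h,e=np.histogram(th[k],bins=np.arange(0.05,2.2,.02))
    i=h.argmax(); kk=k&(abs(th-e[i]-.01)<.05)
    print(c,"cover angle",np.median(th[kk]).round(3),kk.sum()); return th[kk]
E
python3 - <<'E'
from h import *
report(); cover("side","side3.png"); report()
E
```

```text
t 5.5 cooler [103.6  21.3 227.4] rotvec vs level(z=pitch) [-0.015  0.011 -1.196] F [ 0.55 -0.55 -0.9 ] gap 0.8
side cover angle 1.749 4682
t 5.55 cooler [103.8  21.4 227.4] rotvec vs level(z=pitch) [-0.015  0.011 -1.196] F [0.61 0.19 0.82] gap 0.7
```

```bash
python3 - <<'E'
from h import *
cover("scene"); im,d=camera("scene"); cv2.imwrite("pics/scene3.png",cv2.resize(im[60:240,230:410],(720,720),interpolation=cv2.INTER_CUBIC)[:600])
im,d=camera("side"); cv2.imwrite("pics/side3b.png",cv2.resize(im[40:240,150:350],(600,600),interpolation=cv2.INTER_CUBIC))
E
```

```text
scene cover angle 1.786 105
```

View pics/scene3.png

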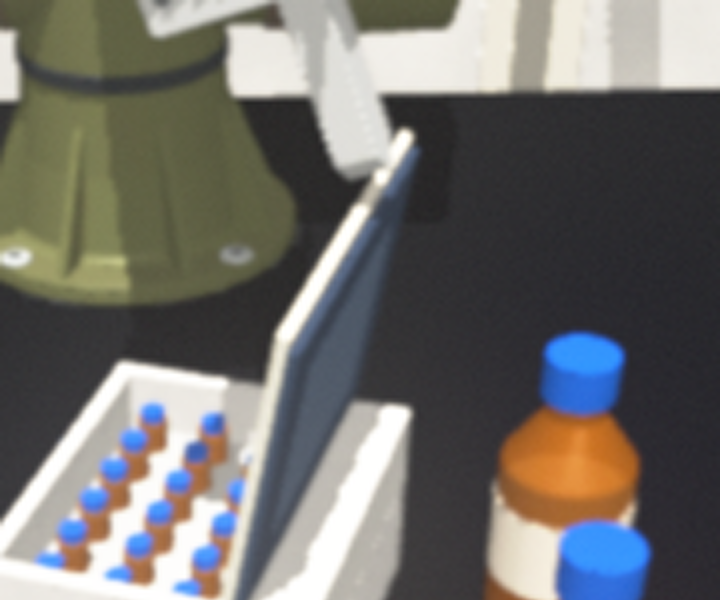

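View pics/side3b.png

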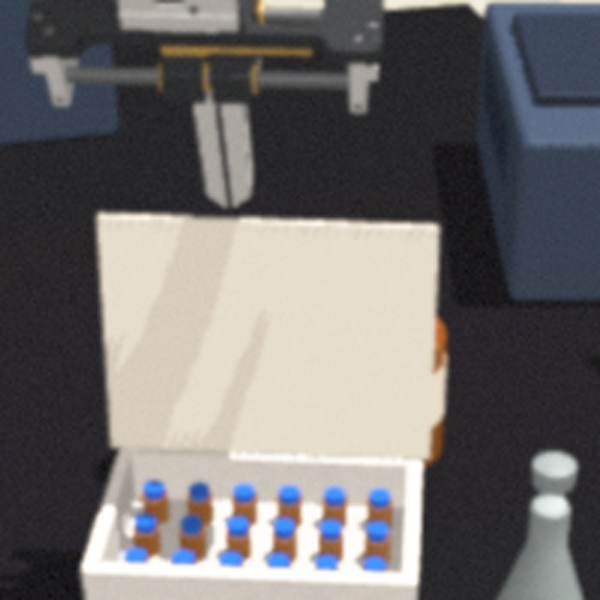

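```bash
python3 - <<'E'
from h import *
s=report()
for c,box in (("side",(75,110,215,237)),("scene",(60,106,308,327))):
    p=camera_params(c); im,d=camera(c); T=np.array(p["T"])
    q=np.linalg.inv(T)@np.r_[s["eef_pos"],1]; print(c,"TCP px",q[0]/q[2]*p["fx"]+p["cx"],q[1]/q[2]*p["fy"]+p["cy"],"depth",q[2])
    a,b,e,f=box
    for v in range(a,b,4):
        u=np.arange(e,f,3); z=d[v,u]; 
        P=np.c_[(u-p["cx"])/p["fx"]*z,(v-p["cy"])/p["fy"]*z,z,z*0+1]@T.T
        print(v,[tuple(w2c(x[:3]).round(0).astype(int)) for x in P])
E
```

```text
t 5.7 cooler [104.1  21.4 227.4] rotvec vs level(z=pitch) [-0.015  0.012 -1.196] F [ 0.02 -0.04 -0.03] gap 0.4
side TCP px 228.60612699840303 119.76253201200768 depth 922.6761588275606
75 [(np.int64(53), np.int64(33), np.int64(332)), (np.int64(52), np.int64(28), np.int64(333)), (np.int64(55), np.int64(23), np.int64(332)), (np.int64(53), np.int64(18), np.int64(333)), (np.int64(54), np.int64(13), np.int64(333)), (np.int64(53), np.int64(9), np.int64(333)), (np.int64(861), np.int64(109), np.int64(0)), (np.int64(858), np.int64(99), np.int64(2))]
79 [(np.int64(56), np.int64(34), np.int64(324)), (np.int64(56), np.int64(29), np.int64(324)), (np.int64(58), np.int64(24), np.int64(324)), (np.int64(58), np.int64(19), np.int64(324)), (np.int64(57), np.int64(14), np.int64(325)), (np.int64(57), np.int64(9), np.int64(325)), (np.int64(823), np.int64(104), np.int64(2)), (np.int64(826), np.int64(95), np.int64(1))]
83 [(np.int64(789), np.int64(157), np.int64(1)), (np.int64(57), np.int64(29), np.int64(317)), (np.int64(60), np.int64(25), np.int64(316)), (np.int64(63), np.int64(20), np.int64(315)), (np.int
[... 5587 characters left out ...]
np.int64(279)), (np.int64(97), np.int64(22), np.int64(274))]
100 [(np.int64(-94), np.int64(591), np.int64(-1)), (np.int64(-86), np.int64(596), np.int64(-2)), (np.int64(80), np.int64(8), np.int64(270)), (np.int64(86), np.int64(7), np.int64(272)), (np.int64(90), np.int64(9), np.int64(271)), (np.int64(95), np.int64(12), np.int64(271)), (np.int64(99), np.int64(16), np.int64(269))]
104 [(np.int64(-85), np.int64(560), np.int64(0)), (np.int64(-76), np.int64(561), np.int64(1)), (np.int64(-68), np.int64(569), np.int64(-2)), (np.int64(84), np.int64(16), np.int64(260)), (np.int64(-49), np.int64(571), np.int64(0)), (np.int64(87), np.int64(47), np.int64(247)), (np.int64(91), np.int64(53), np.int64(245))]
```

{"fn": "play_rows", "kwargs": {
  "motion": [0,0,0,-0.0014,-0.0037,0,1,0,0,0,-0.0014,-0.0037,0,1,0,0,0,-0.0014,-0.0037,0,1,0,0,0,0,0,0,1]
}}

```text
clock: 6.2
eef_pos: [491.5, 134.3, 227.1]
eef_rot: [1.556, 1.196, 1.244]
wrist_force: [-0.2, 0.0, 0.1]
finger_gap: 0.6
```

```bash
python3 - <<'E'
from h import *
cover("side"); report();cover("side");report()
E
```

```text
side cover angle 1.749 4668
t 6.25 cooler [ 91.5  21.3 227.1] rotvec vs level(z=pitch) [-0.016  0.012 -1.196] F [-0.41  0.71 -0.26] gap 0.8
side cover angle 1.749 4647
t 6.3 cooler [ 91.6  21.4 227.1] rotvec vs level(z=pitch) [-0.016  0.013 -1.196] F [0.5  0.65 0.94] gap 0.6
```

```bash
python3 - <<'E'
from h import *
im,d=camera("scene"); a=cv2.resize(im[60:210,250:400],(600,600),interpolation=cv2.INTER_CUBIC); cv2.imwrite("pics/scene4.png",a)
im,d=camera("side"); cv2.imwrite("pics/side4.png",cv2.resize(im[40:190,150:300],(600,600),interpolation=cv2.INTER_CUBIC))
im,d=camera("wrist"); cv2.imwrite("pics/wrist4.png",im)
E
```

```text
(no output)
```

View pics/scene4.png

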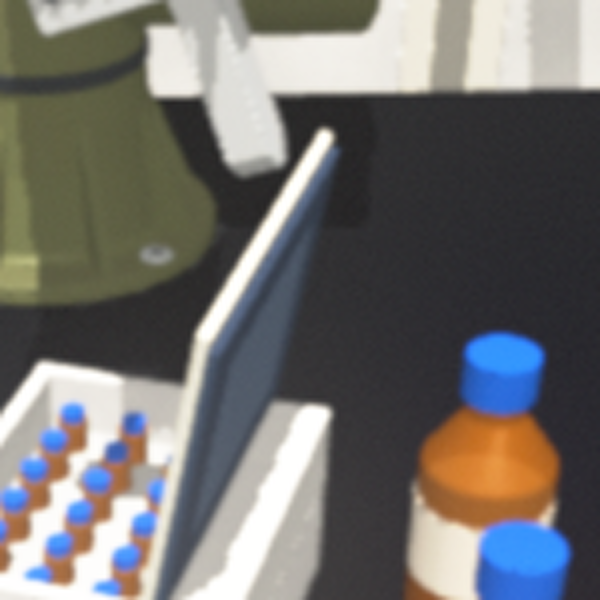

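View pics/side4.png

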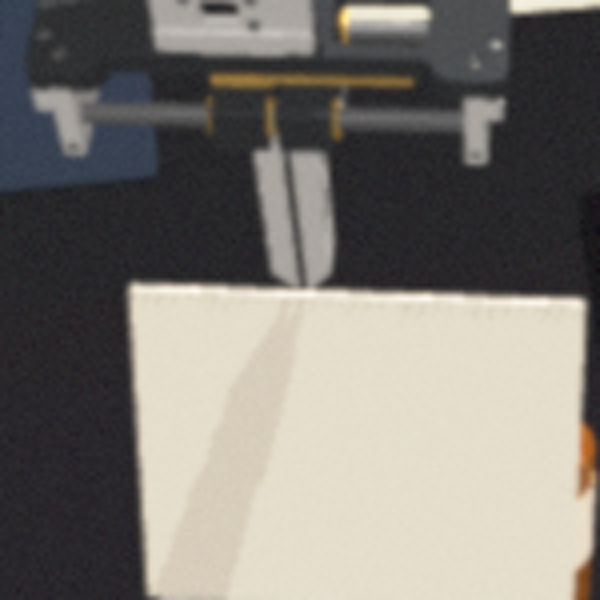

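View pics/wrist4.png

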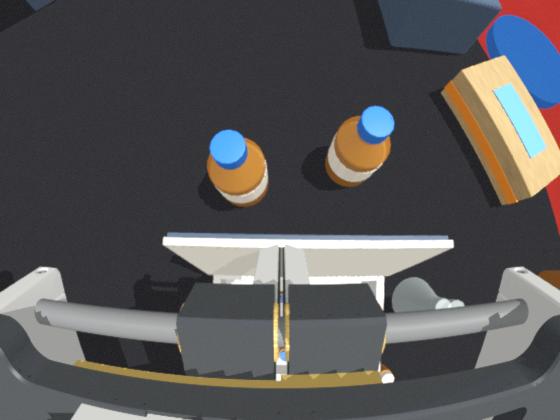

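```bash
python3 - <<'E'
from h import *
s=report(); r=R.from_euler('xyz',s["eef_rot"])
for c in ("side","scene"):
    p=camera_params(c); im,d=camera(c); v,u=np.where(d>0); z=d[v,u]
    P=(np.c_[(u-p["cx"])/p["fx"]*z,(v-p["cy"])/p["fy"]*z,z,np.ones(len(z))]@np.array(p["T"]).T)[:,:3]
    L=r.inv().apply(P-s["eef_pos"])
    for a in range(-130,25,10):
        k=(L[:,0]>=a)&(L[:,0]<a+10)&(abs(L[:,1])<60)&(abs(L[:,2])<40)
        if k.sum(): print(c,a,k.sum(),"y",L[k,1].min().round(),L[k,1].max().round(),"z",L[k,2].min().round(),L[k,2].max().round())
print(camera_params("wrist")["T"])
E
```

```text
t 6.45 cooler [ 91.9  21.4 227.1] rotvec vs level(z=pitch) [-0.016  0.013 -1.196] F [ 0.02 -0.23 -0.66] gap 0.6
side -130 5 y -9.0 -7.0 z -5.0 -3.0
side -120 53 y -11.0 -7.0 z -12.0 12.0
side -110 80 y -11.0 1.0 z -13.0 13.0
side -100 75 y -11.0 9.0 z -12.0 13.0
side -90 75 y -10.0 3.0 z -12.0 13.0
side -80 70 y -11.0 9.0 z -13.0 12.0
side -70 71 y -10.0 9.0 z -12.0 13.0
side -60 63 y -10.0 1.0 z -12.0 12.0
side -50 49 y -11.0 12.0 z -12.0 12.0
side -40 6 y -9.0 -5.0 z -4.0 4.0
side -30 75 y -1.0 7.0 z -37.0 39.0
side -20 305 y -8.0 9.0 z -39.0 39.0
side -10 291 y -13.0 -1.0 z -40.0 39.0
side 0 277 y -20.0 -7.0 z -40.0 39.0
side 10 277 y -27.0 -13.0 z -39.0 39.0
side 20 273 y -32.0 -18.0 z -40.0 40.0
scene -130 30 y -1.0 11.0 z -10.0 16.0
scene -120 104 y -9.0 11.0 z -12.0 17.0
scene -110 104 y -8.0 11.0 z -10.0 16.0
scene -100 104 y -9.0 11.0 z -11.0 17.0
scene -90 95 y -8.0 11.0 z -10.0 16.0
scene -80 97 y -8.0 11.0 z -11.0 15.0
scene -70 94 y -9.0 11.0 z -11.0 16.0
scene -60 95 y -9.0 11.0 z -13.0 16.0
scene -50 71 y -8.0 11.0 z -10.0 16.0
scene -40 15 y -9.0 10.0 z -1.0 7.0
scene -30 24 y 2.0 5.0 z -39.0 39.0
scene -20 125 y 3.0 8.0 z -40.0 40.0
scene -10 37 y 1.0 7.0 z -40.0 39.0
scene 0 42 y -5.0 1.0 z -39.0 37.0
scene 10 38 y -10.0 -4.0 z -36.0 39.0
scene 20 36 y -17.0 -10.0 z -38.0 39.0
[[ 9.51592499e-01 -3.04140180e-01  4.43899358e-02  4.87061726e+02]
 [-3.07323757e-01 -9.43790875e-01  1.21700013e-01  1.23132108e+02]
 [ 4.88095256e-03 -1.29450901e-01 -9.91573820e-01  4.55325360e+02]
 [ 0.00000000e+00  0.00000000e+00  0.00000000e+00  1.00000000e+00]]
```

{"fn": "play_rows", "kwargs": {
  "motion": [0,0,0,-0.008,0.005,0,1,0,0,0,0.005,0.0125,0,1,0,0,0,0.005,0.0125,0,1,0,0,0,0.005,0.0125,0,1,0,0,0,0.005,0.0125,0,1,0,0,0,0.012,-0.005,0,1,0,0,0,0.012,-0.005,0,1,0,0,0,0.012,-0.005,0,1,0,0,0,0,0,0,1]
}}

```text
clock: 7.45
eef_pos: [509.2, 193.0, 193.0]
eef_rot: [1.561, 1.197, 1.251]
wrist_force: [-0.4, 0.1, 0.4]
finger_gap: 0.7
```

```bash
cat >> h.py <<'E'
TL=41
def tip():
    s=read_state(); r=R.from_euler('xyz',s["eef_rot"]); x=r.apply([1,0,0])
    print("tip cooler",w2c(np.array(s["eef_pos"])-TL*x).round(1),"pitch",round(float(np.arcsin(-x[2])),3))
def tc(c,pitch): return (c[0]+TL*np.cos(pitch),c[1],c[2]-TL*np.sin(pitch))
E
python3 - <<'E'
from h import *
report();tip()
im,d=camera("scene"); a=cv2.resize(im[60:210,250:400],(600,600),interpolation=cv2.INTER_CUBIC); cv2.imwrite("pics/scene5.png",a)
cover()
E
```

```text
t 7.45 cooler [152.6  23.6 193. ] rotvec vs level(z=pitch) [-0.015  0.016 -1.197] F [-0.42  0.08  0.35] gap 0.7
tip cooler [137.6  23.4 231.2] pitch 1.197
side cover angle 1.749 4687
```

View pics/scene5.png

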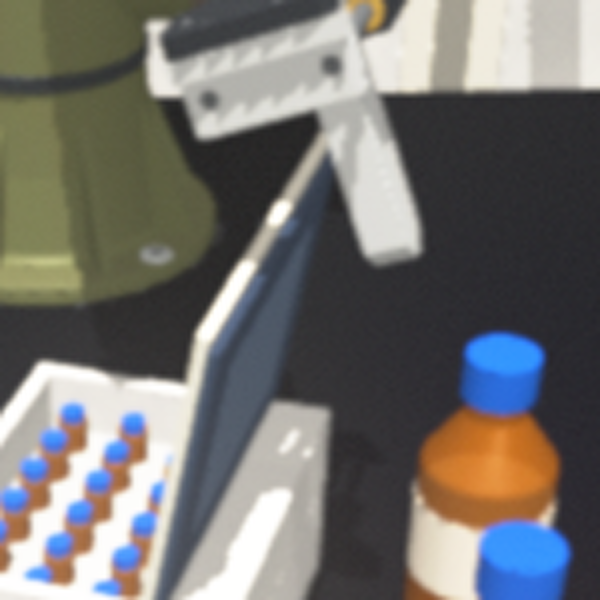

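```bash
python3 - <<'E'
from h import *
s=read_state(); r=R.from_euler('xyz',s["eef_rot"])
p=camera_params("scene"); im,d=camera("scene"); v,u=np.where(d>0); z=d[v,u]
P=(np.c_[(u-p["cx"])/p["fx"]*z,(v-p["cy"])/p["fy"]*z,z,np.ones(len(z))]@np.array(p["T"]).T)[:,:3]
L=r.inv().apply(P-s["eef_pos"]); C=np.c_[(P-O)@HX,(P-O)@HY,P[:,2]]
for a in range(-140,10,5):
    k=(L[:,0]>=a)&(L[:,0]<a+5)&(abs(L[:,1])<45)&(abs(L[:,2])<20)
    if k.sum(): print(a,k.sum(),"toolyrange",L[k,1].min().round(),L[k,1].max().round(),"cx",C[k,0].min().round(),C[k,0].max().round(),"cz",C[k,2].min().round(),C[k,2].max().round())
k=(L[:,0]>-180)&(L[:,0]<-90)&(abs(L[:,2])<100)&(abs(L[:,1])<45)&(C[:,2]>252)
print("body low",C[k,2].min(), np.percentile(C[k,2],[1,5]), C[k][C[k,2].argmin()])
E
```

```text
-140 1 toolyrange 34.0 34.0 cx 133.0 133.0 cz 338.0 338.0
-135 1 toolyrange 12.0 12.0 cx 116.0 116.0 cz 322.0 322.0
-130 3 toolyrange 10.0 10.0 cx 115.0 116.0 cz 315.0 318.0
-125 3 toolyrange 10.0 10.0 cx 117.0 118.0 cz 310.0 315.0
-120 3 toolyrange 10.0 11.0 cx 119.0 120.0 cz 306.0 310.0
-115 38 toolyrange -9.0 11.0 cx 104.0 122.0 cz 295.0 305.0
-110 47 toolyrange -9.0 11.0 cx 106.0 124.0 cz 291.0 301.0
-105 47 toolyrange -8.0 11.0 cx 108.0 126.0 cz 286.0 296.0
-100 44 toolyrange -9.0 11.0 cx 110.0 128.0 cz 281.0 292.0
-95 47 toolyrange -8.0 10.0 cx 112.0 129.0 cz 277.0 287.0
-90 46 toolyrange -9.0 11.0 cx 112.0 131.0 cz 271.0 282.0
-85 45 toolyrange -8.0 11.0 cx 116.0 133.0 cz 267.0 278.0
-80 42 toolyrange -8.0 11.0 cx 116.0 135.0 cz 262.0 273.0
-75 77 toolyrange -43.0 11.0 cx 86.0 137.0 cz 246.0 268.0
-70 60 toolyrange -42.0 11.0 cx 90.0 139.0 cz 241.0 264.0
-65 71 toolyrange -42.0 11.0 cx 90.0 140.0 cz 237.0 259.0
-60 52 toolyrange -42.0 11.0 cx 93.0 142.0 cz 231.0 254.0
-55 48 toolyrange -45.0 11.0 cx 93.0 144.0 cz 226.0 250.0
-50 40 toolyrange -7.0 11.0 cx 128.0 146.0 cz 236.0 245.0
-45 26 toolyrange -9.0 11.0 cx 128.0 147.0 cz 230.0 240.0
-40 13 toolyrange -5.0 10.0 cx 134.0 148.0 cz 229.0 235.0
body low 276.87782320824806 [282.96052415 294.1313991 ] [114.26888328   7.32800131 276.87782321]
```

{"fn": "play_rows", "kwargs": {
  "motion": [0,0,0,-0.0025,-0.0065,0,1,0,0,0,-0.0025,-0.0065,0,1,0,0,0,-0.0014,-0.0037,0,1,0,0,0,-0.0014,-0.0037,0,1,0,0,0,-0.0014,-0.0037,0,1,0,0,0,-0.0014,-0.0037,0,1,0,0,0,0,0,0,1]
}}

```text
clock: 8.3
eef_pos: [501.2, 161.5, 197.6]
eef_rot: [1.543, 1.193, 1.233]
wrist_force: [0.4, -0.2, 1.0]
finger_gap: 0.5
```

```bash
python3 - <<'E'
from h import *
cover("side"); report();tip()
E
```

```text
side cover angle 1.74 4689
t 8.35 cooler [120.4  21.  197.5] rotvec vs level(z=pitch) [-0.02   0.01  -1.193] F [0.22 0.32 0.83] gap 0.2
tip cooler [105.3  21.1 235.6] pitch 1.193
```

{"fn": "play_rows", "kwargs": {
  "motion": [0,0,0,-0.001,-0.0038,0,1,0,0,0,-0.001,-0.0038,0,1,0,0,0,-0.001,-0.0038,0,1,0,0,0,-0.001,-0.0038,0,1,0,0,0,-0.001,-0.0038,0,1,0,0,0,-0.001,-0.0038,0,1,0,0,0,0,0,0,1]
}}

```text
clock: 9.05
eef_pos: [494.0, 138.0, 195.3]
eef_rot: [1.539, 1.192, 1.23]
wrist_force: [-0.2, -0.9, -0.4]
finger_gap: 0.4
```

```bash
python3 - <<'E'
from h import *
cover("side"); report();tip()
E
```

```text
side cover angle 1.551 4447
t 9.1 cooler [ 95.8  20.2 195.2] rotvec vs level(z=pitch) [-0.022  0.01  -1.192] F [ 0.71  0.67 -0.38] gap 0.3
tip cooler [ 80.6  20.4 233.3] pitch 1.192
```

{"fn": "play_rows", "kwargs": {
  "motion": [0,0,0,-0.001,-0.0038,0,1,0,0,0,-0.001,-0.0038,0,1,0,0,0,-0.001,-0.0038,0,1,0,0,0,-0.001,-0.0038,0,1]
}}

```text
clock: 9.5
eef_pos: [488.8, 122.5, 193.0]
eef_rot: [1.54, 1.192, 1.232]
wrist_force: [0.5, 1.4, 0.8]
finger_gap: 0.4
```

```bash
python3 - <<'E'
from h import *
cover("side"); report();tip()
plan([(tc(c,p),p,n) for c,p,n in [((72,20,275),1.19,2),((-60,20,285),1.0,5),((-115,22,200),.6,5),((-95,22,150),.5,3)]])
E
```

```text
side cover angle 1.435 4185
t 9.55 cooler [ 78.9  20.1 192.9] rotvec vs level(z=pitch) [-0.022  0.011 -1.192] F [-0.55  0.02 -0.43] gap 0.5
tip cooler [ 63.7  20.2 231. ] pitch 1.192
start cooler [ 78.9  20.1 192.9]
(np.float64(87.23805476268186), 20, np.float64(236.93687234278417)) q [-0.03  0.05  1.71  0.38  1.29  0.21]
(np.float64(-37.84760545940627), 20, np.float64(250.49968962287625)) q [-0.44 -0.02  1.8   0.57  1.45 -0.21]
(np.float64(-81.1612397887032), 22, np.float64(176.84965859080356)) q [-0.74  0.22  1.94  0.86  1.52 -0.7 ]
(np.float64(-59.01911496249472), 22, np.float64(130.34355291722767)) q [-0.72  0.35  1.99  0.95  1.48 -0.84]
max qd [0.83 0.68 0.41 0.73 0.46 1.03] 70%:1.55 1.55 1.8 2.2 2.2 2.2
15
[0.011, 0.001, 0.001, -0.0189, 0.012, 0.0004, 1.0, 0.011, 0.001, 0.001, -0.0189, 0.0121, 0.0002, 1.0, 0.0, 0.0, 0.038, -0.0118, -0.0222, 0.0, 1.0, 0.0, 0.0, 0.038, -0.0127, -0.0218, 0.0, 1.0, 0.0, 0.0, 0.038, -0.0135, -0.0213, 0.0, 1.0, 0.0, 0.0, 0.038, -0.0143, -0.0207, 0.0, 1.0, 0.0, 0.0, 0.038, -0.015, -0.0202, 0.0, 1.0, 0.0, 0.0, 0.08, 0.0077, -0.0152, -0.0004, 1.0, 0.0, 0.0, 0.08, 0.0065, -0.0158, -0.0004, 1.0, 0.0, 0.0, 0.08, 0.0052, -0.0163, -0.0004, 1.0, 0.0, 0.0, 0.08, 0.0039, -0.0166, -0.0004, 1.0, 0.0, 0.0, 0.08, 0.0025, -0.0169, -0.0004, 1.0, 0.0, 0.0, 0.033, 0.0148, -0.0086, 0.0, 1.0, 0.0, 0.0, 0.033, 0.0145, -0.0091, 0.0, 1.0, 0.0, 0.0, 0.033, 0.0142, -0.0096, 0.0, 1.0]
```

{"fn": "play_rows", "kwargs": {
  "motion": [0.011,0.001,0.001,-0.019,0.012,0,1,0.011,0.001,0.001,-0.019,0.012,0,1,0,0,0.038,-0.012,-0.022,0,1,0,0,0.038,-0.0125,-0.022,0,1,0,0,0.038,-0.0135,-0.0215,0,1,0,0,0.038,-0.0145,-0.0205,0,1,0,0,0.038,-0.015,-0.02,0,1]
}}

```text
clock: 10.25
eef_pos: [447.9, 9.8, 251.9]
eef_rot: [1.57, 0.996, 1.244]
wrist_force: [0.2, 0.1, 0.6]
finger_gap: 0.3
```

```bash
python3 - <<'E'
from h import *
cover("side","side6.png"); report();tip()
plan([(tc(c,p),p,n) for c,p,n in [((-115,22,200),.6,5),((-95,22,150),.5,3),((-30,22,172),.5,4)]])
E
```

```text
side cover angle 1.408 3907
t 10.3 cooler [-43.3  22.  251.6] rotvec vs level(z=pitch) [-0.001  0.003 -0.994] F [-0.6  -0.59 -1.91] gap 0.7
tip cooler [-65.7  21.9 286. ] pitch 0.994
start cooler [-43.3  22.  251.6]
(np.float64(-81.1612397887032), 22, np.float64(176.84965859080356)) q [-0.74  0.22  1.94  0.86  1.52 -0.7 ]
(np.float64(-59.01911496249472), 22, np.float64(130.34355291722767)) q [-0.72  0.35  1.99  0.95  1.48 -0.84]
(np.float64(5.980885037505281), 22, np.float64(152.34355291722767)) q [-0.58  0.28  2.02  1.04  1.41 -0.75]
max qd [0.64 0.68 0.4  0.71 0.24 0.99] 70%:1.55 1.55 1.8 2.2 2.2 2.2
12
[0.0, 0.0, 0.079, 0.0084, -0.0145, 0.0, 1.0, 0.0, 0.0, 0.079, 0.0072, -0.0151, 0.0, 1.0, 0.0, 0.0, 0.079, 0.006, -0.0156, 0.0, 1.0, 0.0, 0.0, 0.079, 0.0048, -0.0161, 0.0, 1.0, 0.0, 0.0, 0.079, 0.0035, -0.0164, 0.0, 1.0, 0.0, 0.0, 0.033, 0.0148, -0.0086, 0.0, 1.0, 0.0, 0.0, 0.033, 0.0145, -0.0091, 0.0, 1.0, 0.0, 0.0, 0.033, 0.0142, -0.0096, 0.0, 1.0, 0.0, 0.0, 0.0, 0.0116, 0.0126, 0.0, 1.0, 0.0, 0.0, 0.0, 0.0116, 0.0126, 0.0, 1.0, 0.0, 0.0, 0.0, 0.0116, 0.0126, 0.0, 1.0, 0.0, 0.0, 0.0, 0.0116, 0.0126, 0.0, 1.0]
```

View pics/side6.png

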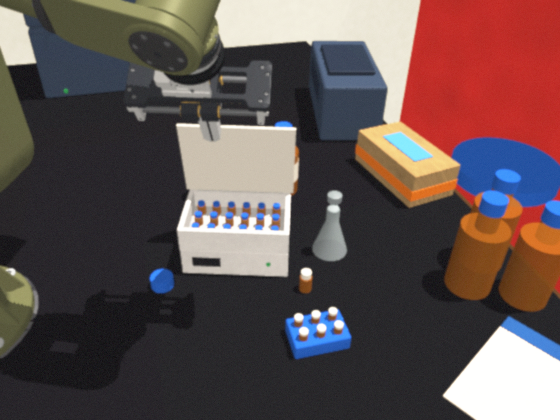

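{"fn": "play_rows", "kwargs": {
  "motion": [0,0,0.079,0.0085,-0.0145,0,1,0,0,0.079,0.007,-0.015,0,1,0,0,0.079,0.006,-0.0155,0,1,0,0,0.079,0.005,-0.016,0,1,0,0,0.079,0.0035,-0.0165,0,1,0,0,0.033,0.015,-0.0085,0,1,0,0,0.033,0.0145,-0.009,0,1,0,0,0.033,0.014,-0.0095,0,1,0,0,0,0,0,0,1]
}}

```text
clock: 11.2
eef_pos: [442.2, -11.1, 127.0]
eef_rot: [1.567, 0.481, 1.232]
wrist_force: [0.3, 0.3, 0.4]
finger_gap: 0.6
```

```bash
python3 - <<'E'
from h import *
cover("side","side7.png"); cover("scene","scene7.png"); report();tip()
plan([(tc((-30,22,172),.5),.5,4)])
E
```

```text
side cover angle 1.368 3946
scene cover angle 1.397 171
t 11.3 cooler [-62.9  19.7 128.9] rotvec vs level(z=pitch) [-0.006 -0.008 -0.484] F [ 0.16 -0.82  0.1 ] gap 0.7
tip cooler [-99.2  20.  148. ] pitch 0.484
start cooler [-62.9  19.7 128.9]
(np.float64(5.980885037505281), 22, np.float64(152.34355291722767)) q [-0.58  0.28  2.02  1.04  1.41 -0.75]
max qd [0.4  0.24 0.12 0.2  0.19 0.3 ] 70%:1.55 1.55 1.8 2.2 2.2 2.2
4
[0.001, 0.002, -0.004, 0.0125, 0.0132, -0.0006, 1.0, 0.001, 0.002, -0.004, 0.0125, 0.0132, -0.0006, 1.0, 0.001, 0.002, -0.004, 0.0124, 0.0133, -0.0006, 1.0, 0.001, 0.002, -0.004, 0.0124, 0.0133, -0.0006, 1.0]
```

View pics/side7.png

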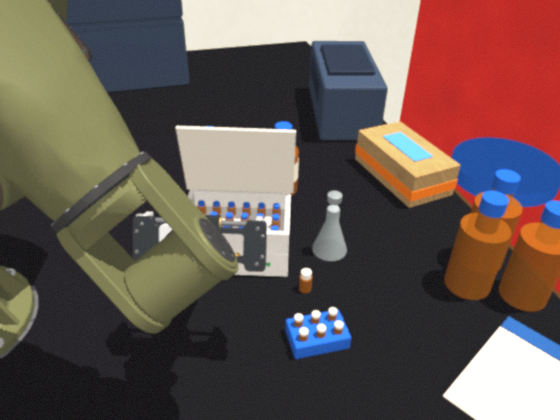

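View pics/scene7.png

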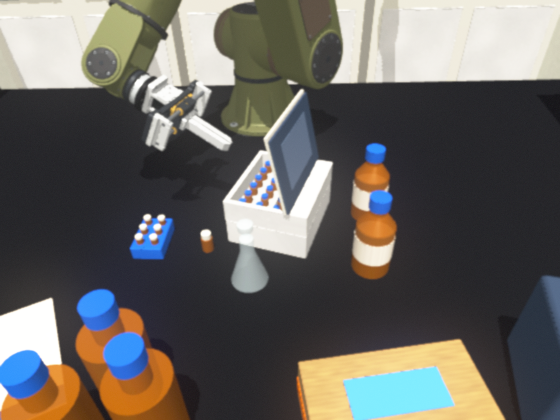

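{"fn": "play_rows", "kwargs": {
  "motion": [0,0.002,-0.004,0.0125,0.013,-0.0005,1,0,0.002,-0.004,0.0125,0.013,-0.0005,1,0,0.002,-0.004,0.0125,0.013,-0.0005,1,0,0.002,-0.004,0.0125,0.013,-0.0005,1,0,0,0,0,0,0,1]
}}

```text
clock: 11.8
eef_pos: [465.7, 53.0, 157.4]
eef_rot: [1.555, 0.507, 1.233]
wrist_force: [-0.6, -0.1, -0.5]
finger_gap: 0.5
```

```bash
python3 - <<'E'
from h import *
cover("side"); report();tip()
s=read_state(); r=R.from_euler('xyz',s["eef_rot"])
p=camera_params("scene"); im,d=camera("scene"); cv2.imwrite("pics/scene8.png",im); v,u=np.where(d>0); z=d[v,u]
P=(np.c_[(u-p["cx"])/p["fx"]*z,(v-p["cy"])/p["fy"]*z,z,np.ones(len(z))]@np.array(p["T"]).T)[:,:3]
L=r.inv().apply(P-s["eef_pos"]); C=np.c_[(P-O)@HX,(P-O)@HY,P[:,2]]
for a in range(-120,0,10):
    k=(L[:,0]>=a)&(L[:,0]<a+10)&(abs(L[:,1])<20)&(abs(L[:,2])<20)
    if k.sum(): print(a,k.sum(),L[k,1].min().round(),L[k,1].max().round(),"cx",C[k,0].min().round(),C[k,0].max().round(),"cz",C[k,2].min().round(),C[k,2].max().round())
E
```

```text
side cover angle 1.331 2515
t 11.85 cooler [  5.4  19.2 157.1] rotvec vs level(z=pitch) [-0.013 -0.003 -0.507] F [-0.47 -0.42  0.3 ] gap 0.5
tip cooler [-30.4  19.5 177. ] pitch 0.507
-120 84 -10.0 11.0 cx -103.0 -86.0 cz 204.0 224.0
-110 83 -9.0 12.0 cx -94.0 -77.0 cz 200.0 219.0
-100 84 -8.0 11.0 cx -85.0 -68.0 cz 195.0 214.0
-90 82 -8.0 11.0 cx -76.0 -60.0 cz 190.0 210.0
-80 83 -10.0 11.0 cx -69.0 -51.0 cz 185.0 205.0
-70 82 -9.0 11.0 cx -59.0 -42.0 cz 180.0 200.0
-60 83 -8.0 12.0 cx -50.0 -34.0 cz 175.0 196.0
-50 80 -10.0 11.0 cx -40.0 -25.0 cz 169.0 190.0
-40 23 -9.0 10.0 cx -33.0 -23.0 cz 168.0 184.0
```

View pics/scene8.png

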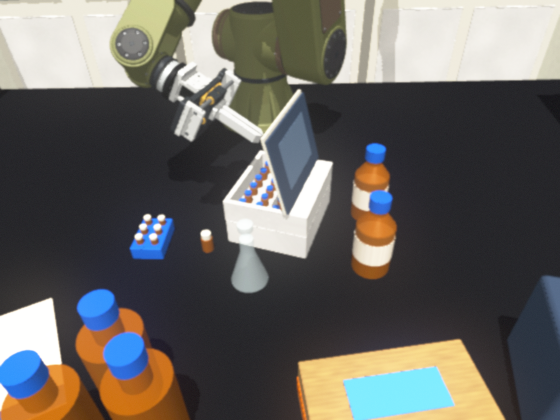

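{"fn": "play_rows", "kwargs": {
  "motion": [0,0,0,0,0,0,1,0,0,0,0,0,0,1,0,0,0,0,0,0,1,0,0,0,0,0,0,1,0,0,0,0,0,0,1,0,0,0,0,0,0,1,0,0,0,0,0,0,1,0,0,0,0,0,0,1,0,0,0,0,0,0,1,0,0,0,0,0,0,1,0,0,0,0,0,0,1,0,0,0,0,0,0,1,0,0,0,0,0,0,1,0,0,0,0,0,0,1,0,0,0,0,0,0,1]
}}

```text
clock: 13.4
eef_pos: [465.3, 49.5, 156.1]
eef_rot: [1.557, 0.507, 1.23]
wrist_force: [0.9, -0.1, -0.1]
finger_gap: 0.4
```

```bash
cat >> h.py <<'E'
def lidface(c="scene"):
    # dark outer face fit, hidden hinge side
    p=camera_params(c); im,d=camera(c); v,u=np.where(d>0); z=d[v,u]
    P=(np.c_[(u-p["cx"])/p["fx"]*z,(v-p["cy"])/p["fy"]*z,z,np.ones(len(z))]@np.array(p["T"]).T)[:,:3]-O
    C=np.c_[P@HX,P@HY,P[:,2]]; x=60-C[:,0]; zz=C[:,2]-100; r=np.hypot(x,zz)
    g=im[v,u].astype(int); k=(abs(C[:,1])<92)&(r>30)&(r<146)&(zz>3)&(g.max(1)<150)&(g[:,0]>g[:,2]+8)
    th=np.arctan2(zz,x)-np.arcsin(np.clip(10/r,0,1))
    h,e=np.histogram(th[k],bins=np.arange(-.2,2.2,.02)); i=h.argmax(); kk=k&(abs(th-e[i]-.01)<.05)
    print(c,"outer-face angle",np.median(th[kk]).round(3),kk.sum())
E
python3 - <<'E'
from h import *
for i in range(4): lidface(); 
cover("side"); report(); tip()
E
```

```text
scene outer-face angle 1.151 1497
scene outer-face angle 1.144 1479
scene outer-face angle 1.135 1498
scene outer-face angle 1.127 1502
side cover angle 1.128 1604
t 13.65 cooler [  2.6  18.6 156.1] rotvec vs level(z=pitch) [-0.011 -0.006 -0.507] F [-0.29  0.72  0.13] gap 0.6
tip cooler [-33.2  18.9 176. ] pitch 0.507
```

{"fn": "play_rows", "kwargs": {
  "motion": [0,0,0,0.0055,0.003,0,1,0,0,0,0,0,0,1,0,0,0,0,0,0,1,0,0,0,0,0,0,1,0,0,0,0,0,0,1,0,0,0,0,0,0,1]
}}

```text
clock: 14.25
eef_pos: [467.5, 56.1, 156.1]
eef_rot: [1.557, 0.507, 1.231]
wrist_force: [-0.8, -0.7, 0.3]
finger_gap: 0.4
```

```bash
python3 - <<'E'
from h import *
tip()
for i in range(20): lidface(); s=read_state(); print(np.array(s["wrist_force"]).round(2))
report(); tip()
E
```

```text
tip cooler [-26.3  19.  176. ] pitch 0.507
scene outer-face angle 0.991 1506
[-0.2  -0.52 -0.03]
scene outer-face angle 0.979 1511
[0.06 0.24 0.1 ]
scene outer-face angle 0.968 1515
[ 0.23  0.13 -0.44]
scene outer-face angle 0.956 1530
[0.42 0.31 0.69]
scene outer-face angle 0.944 1517
[0.64 0.78 0.3 ]
scene outer-face angle 0.932 1529
[-0.03  0.85  0.36]
scene outer-face angle 0.919 1524
[-0.12  0.03  1.23]
scene outer-face angle 0.906 1516
[-0.22 -0.22  0.05]
scene outer-face angle 0.893 1511
[ 0.58  0.35 -0.54]
scene outer-face angle 0.879 1521
[ 0.58 -0.02 -0.33]
scene outer-face angle 0.865 1509
[-0.4  -0.71  0.15]
scene outer-face angle 0.852 1532
[-0.24  0.27 -0.05]
scene outer-face angle 0.837 1513
[-0.07  0.18  0.29]
scene outer-face angle 0.823 1531
[ 0.52 -1.49 -0.54]
scene outer-face angle 0.811 1520
[-0.12 -2.27 -0.93]
scene outer-face angle 0.811 1522
[-1.04 -0.97 -1.4 ]
scene outer-face angle 0.811 1508
[-0.1  -0.73 -0.91]
scene outer-face angle 0.81 1510
[-0.64 -0.28 -1.44]
scene outer-face angle 0.811 1526
[-0.8  -0.59  0.06]
scene outer-face angle 0.811 1529
[ 0.06 -1.33 -0.  ]
t 15.25 cooler [  9.5  18.6 156. ] rotvec vs level(z=pitch) [-0.011 -0.006 -0.507] F [ 0.06 -1.33 -0.  ] gap 0.6
tip cooler [-26.3  19.  175.9] pitch 0.507
```

```bash
python3 - <<'E'
from h import *
im,d=camera("scene"); cv2.imwrite("pics/scene9.png",cv2.resize(im[60:260,130:380],(750,600),interpolation=cv2.INTER_CUBIC))
im,d=camera("side"); cv2.imwrite("pics/side9.png",im); report()
p=camera_params("scene"); im,d=camera("scene"); v,u=np.where(d>0); z=d[v,u]
P=(np.c_[(u-p["cx"])/p["fx"]*z,(v-p["cy"])/p["fy"]*z,z,np.ones(len(z))]@np.array(p["T"]).T)[:,:3]-O
C=np.c_[P@HX,P@HY,P[:,2]]
k=(abs(C[:,1])<97)&(C[:,2]>150)&(C[:,0]>-60)&(C[:,0]<60)
for a in range(-60,20,5):
    q=C[k&(C[:,0]>=a)&(C[:,0]<a+5)]; 
    if len(q): print(a,len(q),np.percentile(q[:,2],[0,10,50,90,100]).round(0))
E
```

```text
t 15.35 cooler [  9.6  18.6 156. ] rotvec vs level(z=pitch) [-0.011 -0.006 -0.507] F [ 0.05 -0.86 -0.17] gap 0.2
-60 41 [189. 194. 203. 206. 208.]
-55 25 [197. 199. 201. 203. 203.]
-45 22 [208. 209. 211. 211. 212.]
-40 209 [206. 208. 210. 212. 214.]
-35 118 [207. 209. 210. 211. 212.]
-30 251 [202. 204. 207. 209. 211.]
-25 247 [196. 199. 201. 204. 206.]
-20 232 [192. 194. 196. 199. 201.]
-15 240 [187. 189. 191. 194. 196.]
-10 240 [181. 184. 186. 189. 191.]
-5 238 [177. 179. 181. 183. 187.]
0 243 [170. 173. 176. 178. 180.]
5 238 [165. 168. 170. 173. 175.]
10 220 [161. 163. 165. 168. 170.]
15 236 [156. 157. 160. 163. 165.]
```

View pics/scene9.png

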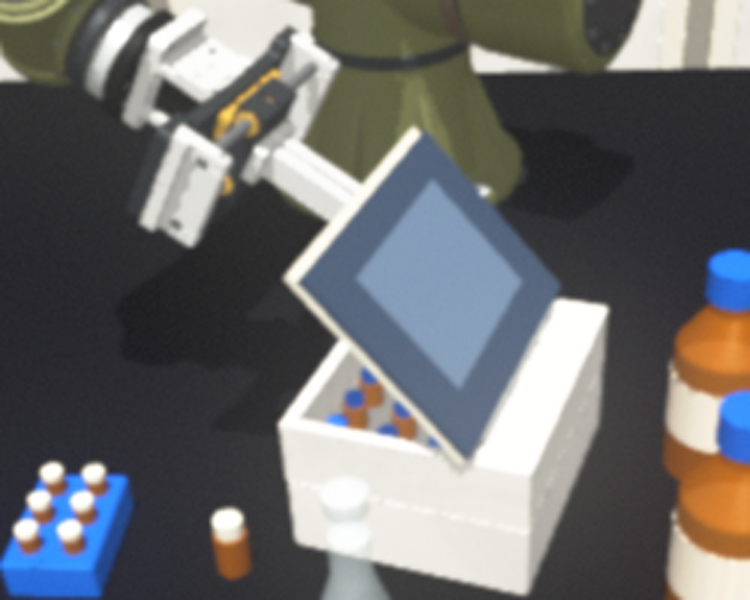

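View pics/side9.png

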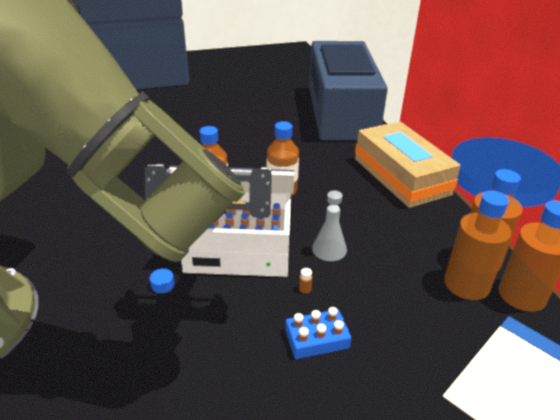

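{"fn": "play_rows", "kwargs": {
  "motion": [0,0,0,-0.0005,-0.0026,0,1,0,0,0,-0.0005,-0.0026,0,1,0,0,0,-0.0005,-0.0026,0,1,0,0,0,-0.0005,-0.0026,0,1,0,0,0,-0.0005,-0.0026,0,1,0,0,0,-0.0005,-0.0026,0,1,0,0,0,-0.0005,-0.0026,0,1,0,0,0,-0.0005,-0.0026,0,1,0,0,0,-0.0005,-0.0026,0,1,0,0,0,-0.0005,-0.0026,0,1]
}}

```text
clock: 16.4
eef_pos: [461.7, 38.7, 134.1]
eef_rot: [1.557, 0.507, 1.231]
wrist_force: [-0.2, 0.1, -0.4]
finger_gap: 0.6
```

```bash
python3 - <<'E'
from h import *
lidface(); report(); tip(); lidface(); tip()
E
```

```text
scene outer-face angle 0.56 1430
t 16.45 cooler [ -8.9  18.5 133.8] rotvec vs level(z=pitch) [-0.01  -0.006 -0.507] F [-0.36 -0.9  -1.09] gap 0.1
tip cooler [-44.8  18.9 153.6] pitch 0.507
scene outer-face angle 0.556 1421
tip cooler [-44.7  18.8 153.8] pitch 0.507
```

{"fn": "play_rows", "kwargs": {
  "motion": [0,0,0,-0.0005,-0.0023,0,1,0,0,0,-0.0005,-0.0023,0,1,0,0,0,-0.0005,-0.0023,0,1,0,0,0,-0.0005,-0.0023,0,1,0,0,0,-0.0005,-0.0023,0,1,0,0,0,-0.0005,-0.0023,0,1,0,0,0,-0.0005,-0.0023,0,1,0,0,0,-0.0005,-0.0023,0,1,0,0,0,-0.0005,-0.0023,0,1,0,0,0,-0.0005,-0.0023,0,1,0,0,0,-0.0005,-0.0023,0,1,0,0,0,-0.0005,-0.0023,0,1]
}}

```text
clock: 17.7
eef_pos: [455.3, 19.6, 111.0]
eef_rot: [1.558, 0.507, 1.231]
wrist_force: [-0.1, -0.4, -1.6]
finger_gap: 0.3
```

```bash
python3 - <<'E'
from h import *
lidface(); report(); tip(); lidface(); tip()
E
```

```text
scene outer-face angle 0.346 1291
t 17.75 cooler [-29.1  18.3 110.8] rotvec vs level(z=pitch) [-0.01  -0.006 -0.507] F [ 0.61 -0.25 -1.62] gap 0.3
tip cooler [-64.9  18.6 130.7] pitch 0.507
scene outer-face angle 0.344 1290
tip cooler [-64.8  18.6 130.8] pitch 0.507
```

{"fn": "play_rows", "kwargs": {
  "motion": [0,0,0,-0.0004,-0.002,0,1,0,0,0,-0.0004,-0.002,0,1,0,0,0,-0.0004,-0.002,0,1,0,0,0,-0.0004,-0.002,0,1,0,0,0,-0.0004,-0.002,0,1,0,0,0,-0.0004,-0.002,0,1,0,0,0,-0.0004,-0.002,0,1,0,0,0,0.0006,-0.0012,0,1,0,0,0,0.0006,-0.0012,0,1,0,0,0,0.0006,-0.0012,0,1,0,0,0,0.0006,-0.0012,0,1]
}}

```text
clock: 18.9
eef_pos: [452.2, 9.5, 93.4]
eef_rot: [1.557, 0.507, 1.23]
wrist_force: [-0.7, -2.8, -0.7]
finger_gap: 0.7
```

```bash
python3 - <<'E'
from h import *
lidface(); report(); tip(); lidface(); tip()
E
```

```text
scene outer-face angle 0.205 1195
t 18.95 cooler [-39.5  18.   93.2] rotvec vs level(z=pitch) [-0.011 -0.006 -0.507] F [ 0.02 -1.29 -1.56] gap 0.6
tip cooler [-75.3  18.3 113.2] pitch 0.507
scene outer-face angle 0.204 1195
tip cooler [-75.3  18.3 113.3] pitch 0.507
```

{"fn": "play_rows", "kwargs": {
  "motion": [0,0,0,0.0006,-0.0012,0,1,0,0,0,0.0006,-0.0012,0,1,0,0,0,0.0006,-0.0012,0,1,0,0,0,0.0006,-0.0012,0,1,0,0,0,0.0006,-0.0012,0,1,0,0,0,0.0006,-0.0012,0,1,0,0,0,0.0006,-0.0012,0,1,0,0,0,0.0006,-0.0012,0,1,0,0,0,0.0006,-0.0012,0,1,0,0,0,0.0006,-0.0012,0,1,0,0,0,0.0006,-0.0012,0,1,0,0,0,0.0006,-0.0012,0,1]
}}

```text
clock: 20.2
eef_pos: [452.2, 8.6, 76.0]
eef_rot: [1.557, 0.507, 1.23]
wrist_force: [-1.1, -2.1, -1.3]
finger_gap: 0.1
```

```bash
python3 - <<'E'
from h import *
lidface(); report(); tip(); lidface(); tip()
E
```

```text
scene outer-face angle 0.094 1130
t 20.25 cooler [-40.4  17.6  75.8] rotvec vs level(z=pitch) [-0.011 -0.006 -0.508] F [-0.92 -2.31 -1.91] gap 0.2
tip cooler [-76.2  18.   95.7] pitch 0.508
scene outer-face angle 0.092 1122
tip cooler [-76.2  18.   95.8] pitch 0.508
```

{"fn": "play_rows", "kwargs": {
  "motion": [0,0,0,0.0005,-0.0009,0,1,0,0,0,0.0005,-0.0009,0,1,0,0,0,0.0005,-0.0009,0,1,0,0,0,0.0005,-0.0009,0,1,0,0,0,0.0005,-0.0009,0,1,0,0,0,0.0005,-0.0009,0,1,0,0,0,0.0005,-0.0009,0,1,0,0,0,0.0005,-0.0009,0,1]
}}

```text
clock: 21.1
eef_pos: [452.3, 8.4, 67.0]
eef_rot: [1.557, 0.508, 1.23]
wrist_force: [-1.8, -2.1, -1.1]
finger_gap: 0.6
```

```bash
python3 - <<'E'
from h import *
lidface(); report(); tip(); lidface(); tip()
im,d=camera("scene"); cv2.imwrite("pics/scene10.png",cv2.resize(im[60:260,130:380],(750,600),interpolation=cv2.INTER_CUBIC))
E
```

```text
scene outer-face angle 0.035 1087
t 21.15 cooler [-40.5  17.5  66.9] rotvec vs level(z=pitch) [-0.011 -0.006 -0.508] F [-0.69 -2.98 -2.77] gap 0.7
tip cooler [-76.3  17.9  86.8] pitch 0.508
scene outer-face angle 0.034 1078
tip cooler [-76.3  17.9  86.9] pitch 0.508
```

View pics/scene10.png

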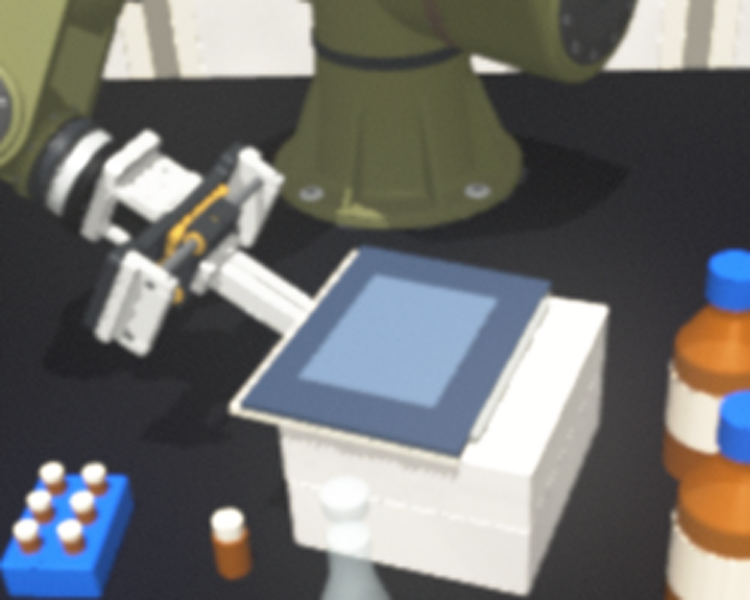

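{"fn": "play_rows", "kwargs": {
  "motion": [0,0,0,0.0004,-0.0009,0,1,0,0,0,0.0004,-0.0009,0,1,0,0,0,0.0004,-0.0009,0,1,0,0,0,0.0004,-0.0009,0,1,0,0,0,0.0004,-0.0009,0,1,0,0,0,0.0004,-0.0009,0,1,0,0,0,0.0004,-0.0009,0,1,0,0,0,0.0004,-0.0009,0,1]
}}

```text
clock: 22.05
eef_pos: [452.3, 8.2, 59.0]
eef_rot: [1.557, 0.507, 1.231]
wrist_force: [-0.8, 0.2, 0.4]
finger_gap: 0.4
```

```bash
python3 - <<'E'
from h import *
lidface(); report(); tip(); lidface(); report()
E
```

```text
scene outer-face angle -0.002 1069
t 22.1 cooler [-40.7  17.5  58.9] rotvec vs level(z=pitch) [-0.011 -0.006 -0.507] F [-0.48 -0.65  0.37] gap 0.7
tip cooler [-76.6  17.9  78.8] pitch 0.507
scene outer-face angle -0.003 1060
t 22.15 cooler [-40.7  17.5  59. ] rotvec vs level(z=pitch) [-0.011 -0.006 -0.507] F [-0.17  0.22 -0.13] gap 0.1
```

{"fn": "play_rows", "kwargs": {
  "motion": [0,0,0,0.001,-0.002,0,1,0,0,0,0.001,-0.002,0,1,0,0,0,0.001,-0.002,0,1,0,0,0,-0.0044,-0.0024,0,1,0,0,0,-0.009,-0.005,0,1,0,0,0,-0.013,-0.007,0,1,0,0,0,-0.013,-0.007,0,1,0,0,0,-0.018,0,0,1,0,0,0,-0.02,0,0,1,0,0,0,-0.02,0,0,1,0,0,0,-0.02,0,0,1,0,0,0,-0.01,0,0,1,0,0,0,0,0,0,1]
}}

```text
clock: 23.45
eef_pos: [407.6, -116.8, 96.2]
eef_rot: [1.559, 0.507, 1.229]
wrist_force: [-0.2, 0.1, 0.1]
finger_gap: 0.5
```

```bash
python3 - <<'E'
from h import *
lidface(); report(); tip()
for c in ["scene","side"]:
    im,d=camera(c); cv2.imwrite(f"pics/{c}11.png",im)
    for n in ["cover_lip","bottle_a_mid","flask_mid","vial_rack_mid","vial_mid","cap_mid"]:
        for r in place_of(c,n)[:2]:
            if r["conf"]>.4: print(c,n,round(r["conf"],2),W(c,r["at"]).round(0))
lidface()
E
```

```text
scene outer-face angle -0.002 1090
t 23.5 cooler [-172.8   19.3   95.9] rotvec vs level(z=pitch) [-0.009 -0.007 -0.507] F [-0.7   0.43 -0.05] gap 0.3
tip cooler [-208.6   19.7  115.8] pitch 0.507
scene cover_lip 0.8 [458. -41. 102.]
scene bottle_a_mid 0.69 [624. 222.  79.]
scene vial_rack_mid 0.59 [ 559. -192.   22.]
scene vial_rack_mid 0.53 [483.  42.   1.]
scene vial_mid 0.64 [576. -83.  19.]
side cover_lip 0.96 [455. -45. 102.]
side cover_lip 0.5 [576. -80.  20.]
side bottle_a_mid 0.71 [620. 224.  80.]
side flask_mid 0.61 [650.   2.  60.]
side vial_rack_mid 0.74 [ 556. -195.   18.]
side vial_mid 0.68 [577. -80.  20.]
scene outer-face angle -0.002 1087
```

View pics/scene11.png

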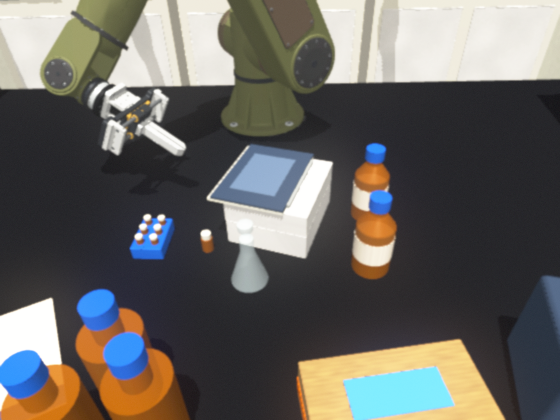

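View pics/side11.png

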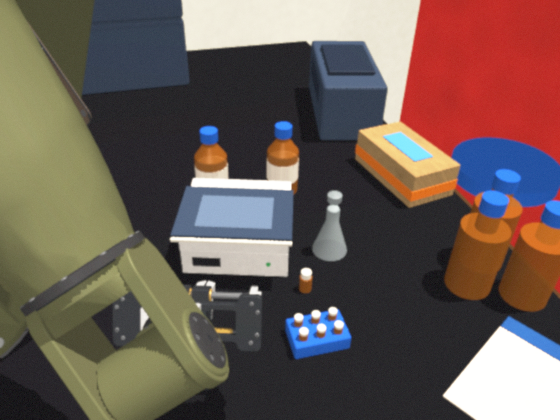

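{"fn": "play_rows", "kwargs": {
  "motion": [0,0,0,-0.012,0.017,0,1,0,0,0,-0.012,0.017,0,1,0,0,0,-0.012,0.017,0,1,0,0,0,-0.012,0.017,0,1,0,0,0,-0.012,0.017,0,1,0,0,0,-0.012,0.017,0,1,0,0,0,0,0,0,1,0,0,0,0,0,0,1]
}}

```text
clock: 25.05
eef_pos: [401.4, -127.8, 224.0]
eef_rot: [1.562, 0.506, 1.233]
wrist_force: [-0.5, -0.1, -0.3]
finger_gap: 0.5
```

```bash
python3 - <<'E'
from h import *
report(); lidface()
for c in ["wrist","side"]:
    im,d=camera(c); cv2.imwrite(f"pics/{c}12.png",im)
    print(c,[(round(r["conf"],2),W(c,r["at"]).round(0)) for r in place_of(c,"cap_mid")[:2]])
E
```

```text
t 25.05 cooler [-185.8   21.4  224. ] rotvec vs level(z=pitch) [-0.007 -0.005 -0.506] F [-0.46 -0.05 -0.3 ] gap 0.5
scene outer-face angle -0.002 1087
wrist [(0.49, array([333.,  -4.,  11.]))]
side []
```

View pics/wrist12.png

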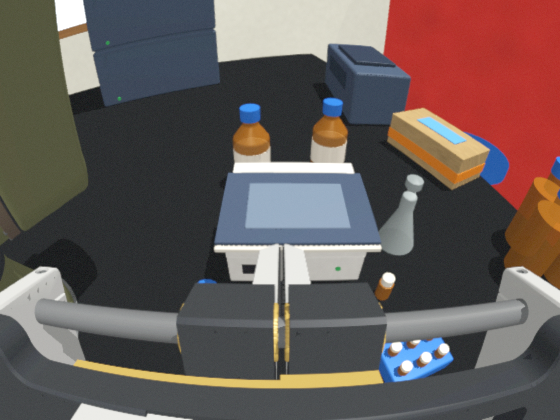

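The wrist picture shows the cover flat on the cooler (around 297,210). The cap is still in place at (207,284), and the vial at (386,286), the rack, the flask and both bottles stand as before.

```bash
python3 -c "
from cell import *
print(sign_off())"
```

```text
the job is handed in; nothing more can be done
None
```

The cover is shut on the cooler, the hand is clear of everything, and the job was handed in at about 25 s of the 58 s allowed.

- **Tipping:** I pushed the cover from behind with the shut fingertips to an angle of about 1.43 rad. I then lifted away, and it fell by itself.
- **Catch:** I moved the fingers over to the front and under the cover. It came to rest on their upper outer side at 0.81 rad, with the lip about 109 mm above the rim.
- **Lowering:** The cover rode down on the fingers, and the lip was moving at about 10 mm/s when it met the rim. I then dropped the fingers clear, pulled back and rose.

**Last checks:**
- **Cover:** The angle read -0.002 rad in three checks after the hand withdrew.
- **Forces:** The wrist force was near zero at the end. The readings I took never went above about 4 N.
- **Loose things:** The network positions of the rack, vial, flask, cap and the bottle found at the start were within about 4 mm of the start. I checked the second bottle only by eye, in the pictures.

**What disagreed:**
- **Fingertip position:** The cameras showed the fingertips about 38–41 mm short of the reported TCP. My first approach passed above the lip without touching the cover. I corrected for this in all later moves.
- **Catch height:** Contact at the catch came about 10 mm earlier than the camera geometry predicted. I put this down to a tip slightly longer than it looked, and did not confirm it.

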